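Lay out the power-stage parts on their mounting plates

ROBOT

A 6-joint arm with a two-finger parallel gripper is mounted at the origin on the work surface. World frame = base frame: x ahead of the robot, y to its left, z up, the work surface at z = 0. Lengths are in m, angles in rad, forces in N, time in s.
With the tool pointing down it reaches from about 0.3 to 0.775 m from the base axis. Payload 14.6 kg.
Tool frame: the origin (TCP) lies at the very end of the fingers, on their centre line; the grasp point (between the pads) lies 19 mm behind it; z points along the fingers, y is the line along which they close (so a half turn about z gives the same grasp; the last joint's range is limited). The gripper opens to 94 mm and grips with 3 to 60 N. Pads are 16 mm wide; open, the fingers measure 119 mm over their backs; the gripper's body (75 mm by 177 mm) begins 78 mm behind the grasp point.
Start: joints at [-1.358, 0.3, 1.521, -0, 1.321, -0.067], TCP at [0.152, -0.529, 0.171] pointing down, gripper open.
Joint ranges: [-3.03, 3.03], [-0.79, 2.21], [0.23, 2.52], [-1.04, 4.18], [0, 3.07], [-2.55, 2.55]. Speed limits (rad/s): [2.22, 2.22, 2.57, 3.14, 3.14, 3.14].

INTERFACE

Orientations are given as [roll, pitch, yaw] about the fixed x, y, z axes, in that order (R = Rz(yaw) Ry(pitch) Rx(roll)).
In Python, from station import telemetry, cams, hand_in, nets gives the robot as it stands.
- The arm moves only by the tool move_arm, never from a script. Its argument "increments" is a list of rows, each a list of 4 numbers: the shift along the tool's x, y, z in m, then the turn about the tool's z in rad. In form: [[tx, ty, tz, roll], ...]. A call has 1 to 20 rows; each row shifts and turns the commanded pose from where the row before left it, along the tool's axes as they then stand; what a row does not reach is not made up. A row lasts 1/8 s, in which the tool goes at most 62.5 mm and 10.7 degrees, less where a joint would pass 70% of its speed; a pose out of reach is approached as far as the arm can. A call is refused whole if a number of a shift passes 0.0625 or a number of a turn 0.188, either way. A call with a gripper value outside its range is refused whole. "grip" is the opening, from 0 (shut) to 1 (fully open), set as the call begins (left out, the last holds). The fingers move at their own pace and stop on an object; "force" is the grip in N (left out, the last holds). Time passes only in rows, so rows that do not move let the fingers close. It gives the time, the measured TCP pose, the force, the opening and the grip force at its end, in the units of the state.
- telemetry.get_obs(): the state, without advancing time (a new reading comes with each control period).
- cams.camera(name): name is "scene" or "top" or "wrist"; returns the picture (400x640x3 uint8, blue, green, red); there is no depth.
- cams.camera_model(name): a dict with "intrinsics" (3x3 intrinsics, pixels), "xyz" and "attitude" of the camera in the world; the wrist camera has in their place "T_tool_cam" (4x4, takes a point from camera to tool coordinates, whose origin is the TCP and whose axes are the flange's). Camera axes: x right, y up, looking along -z (the intrinsics and any distortion apply to the point x, -y, -z); pixel columns grow to the right and rows downward; lengths in m; the calibration is good to about 2 mm. A picture is of the moment at which its call begins: read the wrist's pose just before it. camera_model takes no time and is no camera call.
- hand_in(): hands the job in; it is judged then, once.
Trained networks look in the newest picture that a camera, given by its name, has taken for a name from the list of things; names that differ only in an ending like _2 or _b are one class to them, and where a whole thing is asked for, a point or a joint stands for the part that bears it (a point fixed in the world has none). Each returns a list of dicts, best first, with "conf" (0 to 1); they miss things now and then, are a little off and sometimes report something else, mostly with a low value. They report only what shows in the picture. A call takes as long as a camera call. They do not tell look-alikes from the thing itself.
- nets.search_frame(camera, query): "extent" ([left, top, right, bottom] in pixels, round what is visible of it).
- nets.mark_of(camera, query): "centre" ([column, row] in pixels: a listed point, or the origin of a listed thing).
The state is a dict: "time_s": time; "qpos": joint angles; "joint_vel": joint speeds; "tau": joint torques, N m; "ee_pos": TCP position; "eef_rot": TCP orientation; "force": force on the tool from outside, world axes, zero at the start; "moment": the same for the moment, N m; "grip_width": finger opening in m; "grip_force": force on a finger pad.
Only numpy, scipy, OpenCV 4.12 (cv2) and the standard library are available. Lean on these libraries where they do the work, as an engineer would, in place of code of your own. Each camera call takes 0.05 s, during which the arm holds its last target. There are 200 camera calls.

TASK

Set each of the four power parts (round white capacitor, blue capacitor, black terminal block, black power module) on the aluminium mounting plate that carries its printed plan, flat, centred on the print and with its long side along the print's long side. When all four are in place, finish by laying the small aluminium bus plate flat and centred on top of the round capacitor, post up. Set everything down rather than dropping it, and do not disturb the green circuit board.

Things in the scene. Friction and masses are not known exactly. Their poses are not given: they have to be found in the camera images.
- round_capacitor: loose white round capacitor, an upright plain puck 56 mm in diameter and 38 mm high with flat ends, small silver disc on top, about 0.13 kg; origin at the centre of its underside, z up
- blue_capacitor: loose blue box-shaped capacitor, 62 x 26 x 44 mm (x, y, z), about 0.11 kg, two small silver dots on top; origin at the centre of its underside, x along its 62 mm side, z up; same either way round
- terminal_block: loose black terminal block with three silver screws between four upright ribs, 96 x 38 mm (x, y); its solid base is 22 mm high, the ribs (4 mm thick, across its full width, at x = -46, -15.5, 15.5 and 46 mm) rise to 36 mm; about 0.14 kg; origin at the centre of its underside, x along its 96 mm side, z up; same either way round
- power_module: loose flat black power module with three cream rectangles on top, a plain box 80 x 50 x 24 mm (x, y, z), about 0.18 kg; origin at the centre of its underside, x along its 80 mm side, z up; same either way round
- bus_plate: loose aluminium bus plate 70 x 50 x 5 mm (x, y, z) with four black dots and an upright round brass post in its centre, 14 mm in diameter and 40 mm tall, its top 45 mm above the underside; about 0.10 kg; origin at the centre of the plate's underside, z up along the post
- round_pad: fixed aluminium mounting plate, 116 x 72 x 5 mm (x, y, z), flat on the bench, four small black dots at its corners; origin at the centre of its underside (its top face is 5 mm above), x along its 116 mm side; printed flat in its centre is the life-size plan of the part that belongs on it: a white disc 56 mm in diameter with a black rim (for the round capacitor)
- blue_pad: fixed aluminium mounting plate, 116 x 72 x 5 mm (x, y, z), flat on the bench, four small black dots at its corners; origin at the centre of its underside (its top face is 5 mm above), x along its 116 mm side; printed flat in its centre is the life-size plan of the part that belongs on it: a plain blue rectangle 62 x 26 mm (x, y) (for the blue capacitor)
- terminal_pad: fixed aluminium mounting plate, 116 x 72 x 5 mm (x, y, z), flat on the bench, four small black dots at its corners; origin at the centre of its underside (its top face is 5 mm above), x along its 116 mm side; printed flat in its centre is the life-size plan of the part that belongs on it: a black rectangle 96 x 38 mm (x, y) with three white dots (for the terminal block)
- module_pad: fixed aluminium mounting plate, 116 x 72 x 5 mm (x, y, z), flat on the bench, four small black dots at its corners; origin at the centre of its underside (its top face is 5 mm above), x along its 116 mm side; printed flat in its centre is the life-size plan of the part that belongs on it: a black rectangle 80 x 50 mm (x, y) with three cream bars (for the power module)
- circuit_board: bystander: loose green circuit board 100 x 160 mm (x, y), up to 18 mm high with its parts, lying on the side of the work away from the robot; origin at the centre of its underside; not to be disturbed
Not all that is in view belongs to the job. Leave any orange look-alike of the terminal_block alone.

How it is judged:
On the way, in this order (a step that is already met when the one before it is completed fails the run):
1. the four power parts are seated on their own mounting plates (horizontal distance between round_capacitor and round_pad below 0.012 m and z of round_capacitor in the frame of round_pad between 0.002 and 0.008 m and angle between each of round_capacitor, blue_capacitor, terminal_block, power_module's own z axis and vertical below 0.08 rad and linear speed of each of round_capacitor, blue_capacitor, terminal_block, power_module below 0.03 m/s and horizontal distance between blue_capacitor and blue_pad below 0.012 m and z of blue_capacitor in the frame of blue_pad between 0.002 and 0.008 m and angle between the x axis of blue_capacitor and the x axis of blue_pad, either way round below 0.2 rad and horizontal distance between terminal_block and terminal_pad below 0.012 m and z of terminal_block in the frame of terminal_pad between 0.002 and 0.008 m and angle between the x axis of terminal_block and the x axis of terminal_pad, either way round below 0.2 rad and horizontal distance between power_module and module_pad below 0.012 m and z of power_module in the frame of module_pad between 0.002 and 0.008 m and angle between the x axis of power_module and the x axis of module_pad, either way round below 0.2 rad), for 0.2 s.
2. then the bus plate lies on the round capacitor (horizontal distance between bus_plate and round_capacitor below 0.012 m and z of bus_plate in the frame of round_capacitor between 0.035 and 0.041 m and angle between bus_plate's own z axis and vertical below 0.08 rad and linear speed of bus_plate below 0.03 m/s), for 0.2 s.
At the end, for the whole second after the job is handed in: Each part flat on its own plate, centre within 12 mm of the plate's, upright within 0.08 rad, long sides within 0.2 rad (either way round); the bus plate flat on the round capacitor, post up, centres within 12 mm; all at rest (under 0.03 m/s), circuit board within 20 mm of its start (all of step 1 and all of step 2 and distance of circuit_board from where it was at the start of the episode below 0.02 m); the robot touches nothing.
It fails at once if a part was dropped or thrown: it moved faster than 0.7 m/s with no finger on it (a fall of about 25 mm) ((linear speed of round_capacitor above 0.7 m/s and contact force between the fingers and round_capacitor below 0.05 N) or (linear speed of blue_capacitor above 0.7 m/s and contact force between the fingers and blue_capacitor below 0.05 N) or (linear speed of terminal_block above 0.7 m/s and contact force between the fingers and terminal_block below 0.05 N) or (linear speed of power_module above 0.7 m/s and contact force between the fingers and power_module below 0.05 N) or (linear speed of bus_plate above 0.7 m/s and contact force between the fingers and bus_plate below 0.05 N)).
It fails at once if the circuit board was pushed more than 20 mm (distance of circuit_board from where it was at the start of the episode above 0.02 m).
It also fails if it takes over 125 s, if anything falls off the work surface, if the arm or the gripper's body presses on something with over 40 N, if the wrist force passes 120 N, or if a joint passes its speed limit or range.

## Working session

There is one attempt and no reset: what is moved stays moved. The work goes in short steps, Python scripts to look and compute and a tool call to move; the robot and the scene stay as the last step left them, time stands still between calls to the robot, and variables do not carry over. Pictures are saved under pics/ and viewed, at most 14 in all, crops included, and the job is handed in when it is done.

Besides the shell and the picture viewer there is one more tool, called after "Call:" as name(argument=value, ...) on one line, values as JSON. move_arm: Moves the arm, as the interface text tells. Its arguments: {"type":"object","properties":{"increments":{"type":"array"},"grip":{"type":"number"},"force":{"type":"number"}},"required":["increments"]}

```bash
ls; mkdir -p pics; python3 - <<'E'
from station import telemetry, cams, nets
import cv2, json
o=telemetry.get_obs(); print(o)
for c in ["top","scene"]:
    im=cams.camera(c); cv2.imwrite(f"pics/{c}0.png",im)
    m=cams.camera_model(c); print(c,m)
    for n in ["round_capacitor","blue_capacitor","terminal_block","power_module","bus_plate","round_pad","blue_pad","terminal_pad","module_pad","circuit_board"]:
        r=nets.mark_of(c,n); print(n,[(round(d["conf"],2),[round(x) for x in d["centre"]]) for d in r[:4]])
print(cams.camera_model("wrist"))
E
```

```text
pics
{'time_s': 0.0, 'qpos': array([-1.35759595e+00,  3.00467723e-01,  1.52162183e+00,  9.27499955e-06,
        1.32073687e+00, -6.65903476e-02]), 'joint_vel': array([-6.94509581e-05,  7.94020306e-04,  8.01074566e-04,  8.76475303e-04,
        1.16212728e-03,  1.62431463e-03]), 'tau': array([ 1.63982645e-04, -5.31802154e+01, -3.52738059e+01,  7.08356453e-02,
        2.43719341e-02, -1.11391141e-04]), 'ee_pos': array([ 0.1518194 , -0.52828518,  0.17037099]), 'eef_rot': array([-3.14036222e+00, -9.10597730e-05,  2.79788367e-01]), 'force': array([-0.84234582, -0.38574565, -0.28359259]), 'moment': array([0.04016531, 0.03696419, 0.01241785]), 'grip_force': 0.0, 'grip_width': 0.09412264013637564}
top {'intrinsics': array([[465.62871418,   0.        , 320.93947988],
       [  0.        , 465.62871418, 189.80845052],
       [  0.        ,   0.        ,   1.        ]]), 'xyz': array([0.48728661, 0.0556225 , 1.10497738]), 'attitude': array([ 0.12773703, -0.00625127, -1.58707874])}
round_capacitor [(0.8, [273, 261]), (0.73, [383, 197])]
blue_capacitor [(0.79, [454, 192])]
terminal_block [(0.82, [
[... 772 characters left out ...]
 [(0.61, [443, 251])]
blue_pad [(0.78, [340, 214])]
terminal_pad [(0.73, [292, 175])]
module_pad []
circuit_board [(0.85, [259, 244]), (0.58, [376, 266]), (0.46, [337, 213])]
{'intrinsics': array([[358.92079484,   0.        , 324.10987241],
       [  0.        , 358.92079484, 200.39469628],
       [  0.        ,   0.        ,   1.        ]]), 'T_tool_cam': array([[ 8.98695984e-04,  9.57931057e-01,  2.86997009e-01,
         8.26036062e-02],
       [ 9.99999596e-01, -8.60345472e-04, -2.59737807e-04,
         1.09947528e-03],
       [-1.89433511e-06,  2.86997126e-01, -9.57931443e-01,
        -2.12509525e-01],
       [ 0.00000000e+00,  0.00000000e+00,  0.00000000e+00,
         1.00000000e+00]])}
```

```bash
python3 - <<'E'
import cv2
im=cv2.imread("pics/top0.png")[90:330,110:550]
cv2.imwrite("pics/top0c.png",cv2.resize(im,None,fx=1.8,fy=1.8,interpolation=cv2.INTER_CUBIC))
E
```

```text
(no output)
```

View pics/top0c.png

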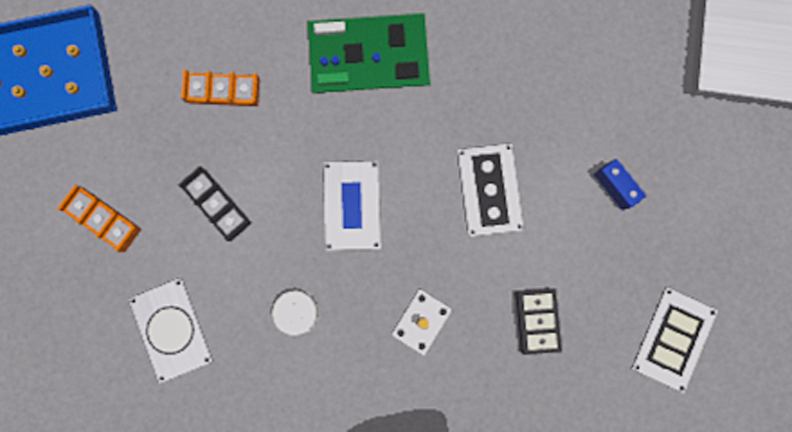

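View pics/scene0.png

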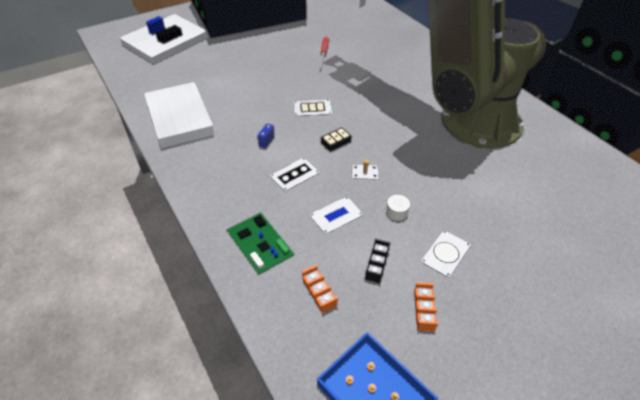

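The black terminal block is at full-image (229,203). The orange look-alikes are at (166,212) and (232,138). The one to pick is black, not orange, and the enlarged crop shows this clearly. Top crop pixels for the others: round cap (294,312), bus plate (422,322), module (538,320), blue cap (618,184). Pads: round (171,330), blue (352,205), terminal (490,190), module (675,340).

```bash
cat > h.py <<'E'
import numpy as np, cv2
from scipy.optimize import minimize
from scipy.spatial.transform import Rotation as R
from station import telemetry, cams, nets
S=8
def project(P,m):
    if "xyz" in m: c=(P-m["xyz"])@R.from_euler("xyz",m["attitude"]).as_matrix()
    else:
        T=m["T"]; c=(P-T[:3,3])@T[:3,:3]
    c=c*[1,-1,-1]; u=c@m["intrinsics"].T
    return u[:,:2]/u[:,2:]
def wrist_model():
    o=telemetry.get_obs(); T=np.eye(4)
    T[:3,:3]=R.from_euler("xyz",o["eef_rot"]).as_matrix(); T[:3,3]=o["ee_pos"]
    m=dict(cams.camera_model("wrist")); m["T"]=T@m["T_tool_cam"]; return m
def verts(dx,dy,z0,h):
    if dy is None:
        a=np.linspace(0,2*np.pi,48,endpoint=False); xy=np.c_[np.cos(a),np.sin(a)]*dx/2
    else: xy=np.array([[1,1],[1,-1],[-1,-1],[-1,1]])*[dx/2,dy/2]
    return np.vstack([np.c_[xy,np.full(len(xy),z)] for z in(z0,z0+h)])
def segment(im,kind,uv,rad=45):
    x0,y0=max(int(uv[0])-rad,0),max(int(uv[1])-rad,0)
    c=im[y0:y0+2*rad,x0:x0+2*rad]; c=cv2.resize(c,None,fx=S,fy=S,interpolation=cv2.INTER_CUBIC).astype(int)
    g=c.sum(2)/3
    k={"white":g>172,"black":g<78,"blue":(c[...,0]-c[...,2])>50}[kind].astype(np.uint8)
    k=cv2.morphologyEx(k,cv2.MORPH_OPEN,np.ones((9,9)))
    cs,_=cv2.findContours(k,cv2.RETR_EXTERNAL,cv2.CHAIN_APPROX_SIMPLE)
    mid=np.array(uv)*S-np.array([x0,y0])*S
    big=[q for q in cs if cv2.contourArea(q)>8*S*S and np.linalg.norm(q.reshape(-1,2).mean(0)-mid)<18*S]
    mk=np.zeros(g.shape,np.uint8)
    if big: cv2.fillConvexPoly(mk,cv2.convexHull(np.vstack(big)),1)
    return mk,(x0,y0)
def fit(im,m,kind,uv,dims,rad=45):
    mk,o=segment(im,kind,uv,rad); V=verts(*dims)
    def cost(p):
        c,s=np.cos(p[2]*10),np.sin(p[2]*10)
        W=np.c_[V[:,0]*c-V[:,1]*s+p[0],V[:,0]*s+V[:,1]*c+p[1],V[:,2]]
        q=((project(W,m)-o+.5)*S-.5)
        r=np.zeros_like(mk); cv2.fillConvexPoly(r,cv2.convexHull(np.round(q).astype(np.int32)),1)
        return 1-(r&mk).sum()/max((r|mk).sum(),1)
    f=lambda p: np.linalg.norm(project(np.array([[p[0],p[1],dims[2]+dims[3]]]),m)[0]-uv)
    xy=minimize(f,[.5,0],method="Nelder-Mead").x
    best=None
    for y in ([0] if dims[1] is None else np.arange(-1.5,1.6,.39)):
        r=minimize(cost,[*xy,y/10],method="Nelder-Mead",options=dict(initial_simplex=np.array([xy[0],xy[1],y/10])+np.array([[0,0,0],[.008,0,0],[0,.008,0],[0,0,.02]]),xatol=1e-4,fatol=1e-4))
        if best is None or r.fun<best.fun: best=r
    return [round(float(v),4) for v in (best.x[0],best.x[1],best.x[2]*10,1-best.fun)]
PADD=(.116,.072,0,.005)
THINGS={"round_capacitor":("white",(273,263),(.056,None,0,.038)),"blue_capacitor":("blue",(454,192),(.062,.026,0,.044)),
"terminal_block":("black",(229,203),(.096,.038,0,.036)),"power_module":("black",(408,268),(.08,.05,0,.024)),
"bus_plate":("white",(344,269),(.07,.05,0,.005)),"round_pad":("white",(205,273),PADD),"blue_pad":("white",(305,204),PADD),
"terminal_pad":("white",(382,195),PADD),"module_pad":("white",(485,279),PADD)}
E
python3 - <<'E'
from h import *
im=cv2.imread("pics/top0.png"); m=cams.camera_model("top")
for n,(k,uv,d) in THINGS.items():
    mk,o=segment(im,k,uv); print(n,fit(im,m,k,uv,d),mk.sum()/64)
E
```

```text
round_capacitor [0.457, 0.1578, 0.2072, 0.9244] 475.90625
blue_capacitor [0.6062, -0.0253, -1.5, 0.0] 311.46875
terminal_block [0.5987, 0.2613, 0.7276, 0.944] 718.328125
power_module [0.4421, -0.1525, 0.057, 0.9874] 830.609375
bus_plate [0.4423, -0.0044, -0.578, 0.9808] 670.9375
round_pad [0.437, 0.3217, 0.3658, 0.9754] 1603.640625
blue_pad [0.5954, 0.0839, 0.0128, 0.9736] 1513.140625
terminal_pad [0.6133, -0.0995, 0.0983, 0.9685] 1505.90625
module_pad [0.425, -0.0242, -1.5, 0.0] 1577.03125
```

```bash
sed -i 's/xy=minimize(f,\[.5,0\],method="Nelder-Mead").x/xy=minimize(lambda p:f(p)**2,[.5,.1],method="BFGS").x/' h.py
python3 - <<'E'
from h import *
im=cv2.imread("pics/top0.png"); m=cams.camera_model("top")
res={}
for n,(k,uv,d) in THINGS.items():
    if n=="round_capacitor": d=(.056,None,.036,.002)
    res[n]=fit(im,m,k,uv,d); print(n,res[n])
vis=cv2.resize(im[90:330,110:550],None,fx=1.8,fy=1.8,interpolation=cv2.INTER_CUBIC)
for n,p in res.items():
    d=THINGS[n][2]; V=verts(*d); c,s=np.cos(p[2]),np.sin(p[2])
    W=np.c_[V[:,0]*c-V[:,1]*s+p[0],V[:,0]*s+V[:,1]*c+p[1],V[:,2]]
    q=(project(W,m)-[110,90]+.5)*1.8-.5
    cv2.polylines(vis,[cv2.convexHull(np.round(q).astype(np.int32))],True,(0,0,255),1)
cv2.imwrite("pics/fit.png",vis)
E
```

```text
round_capacitor [0.4571, 0.1576, 0.1932, 0.9674]
blue_capacitor [0.6162, -0.2661, 0.5775, 0.6795]
terminal_block [0.5987, 0.2613, 0.7276, 0.944]
power_module [0.442, -0.1524, 0.0585, 0.9877]
bus_plate [0.4423, -0.0044, -0.578, 0.9808]
round_pad [0.437, 0.3217, 0.3658, 0.9754]
blue_pad [0.5954, 0.0839, 0.0128, 0.9736]
terminal_pad [0.6132, -0.0994, 0.0892, 0.9685]
module_pad [0.4145, -0.333, -0.4515, 0.9779]
```

View pics/fit.png

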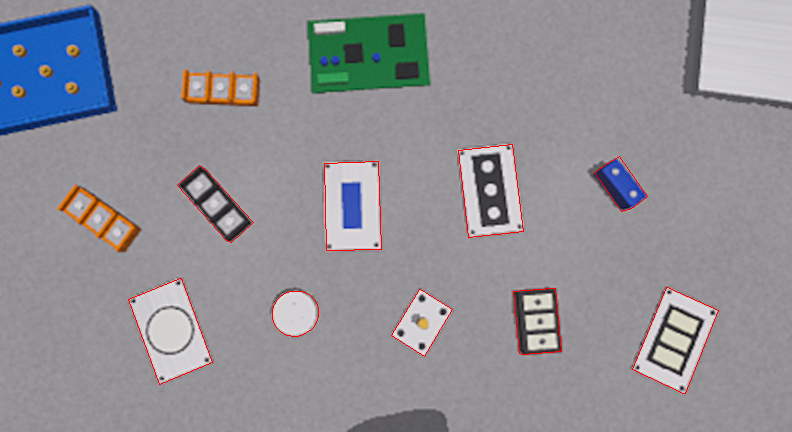

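```bash
cat >> h.py <<'E'
POS=dict(module=(.442,-.1524,.0585),module_pad=(.4145,-.333,-.4515),blue=(.6162,-.2661,.5775),blue_pad=(.5954,.0839,.0128),
term=(.5987,.2613,.7276),term_pad=(.6132,-.0994,.0892),cap=(.4571,.1576,0),round_pad=(.437,.3217,.3658),bus=(.4423,-.0044,-.578))
def plan(name,yaw=None,free=False):
    x,y,a=POS[name]; o=telemetry.get_obs(); p=o["ee_pos"]; r=o["eef_rot"]
    if yaw is not None: a=yaw
    d=(a-r[2]+np.pi/2)%np.pi-np.pi/2
    if free: d=0
    T=R.from_euler("xyz",r).as_matrix()@R.from_euler("z",-d).as_matrix() 
    v=T.T@np.array([x-p[0],y-p[1],0])
    print(name,"t",round(o["time_s"],2),"tcp",p.round(4),"rpy",r.round(4),"q6",round(o["qpos"][5],3),"turn_z %.4f"%-d,"shift",v.round(4),"n",np.linalg.norm(v).round(3))
E
python3 -c "
from h import *
plan('module')"
```

```text
module t 1.1 tcp [ 0.1519 -0.5286  0.1709] rpy [-3.1416 -0.      0.2798] q6 -0.067 turn_z 0.2213 shift [ 0.3116 -0.3586  0.    ] n 0.475
```

Call:
move_arm(increments=[[0, 0, 0, 0.11], [0, 0, 0, 0.111], [0.031, -0.036, 0, 0], [0.031, -0.036, 0, 0], [0.031, -0.036, 0, 0], [0.031, -0.036, 0, 0], [0.031, -0.036, 0, 0], [0.031, -0.036, 0, 0], [0.031, -0.036, 0, 0], [0.031, -0.036, 0, 0], [0.031, -0.036, 0, 0], [0.031, -0.036, 0, 0], [0, 0, 0, 0], [0, 0, 0, 0]], grip=1, force=25)

```text
time_s: 2.85
ee_pos: [0.44, -0.1513, 0.1709]
eef_rot: [3.141, 0.0, 0.059]
force: [0.6, 0.1, -0.2]
grip_width: 0.0938
grip_force: 0.0
```

```bash
python3 - <<'E'
from h import *
plan('module'); m=wrist_model(); im=cams.camera("wrist"); cv2.imwrite("pics/w1.png",im)
W=np.array([[*POS["module"][:2],.024]]); uv=project(W,m)[0]; print(uv)
print(nets.mark_of("wrist","power_module")[:2])
cv2.drawMarker(im,tuple(int(v) for v in uv),(0,0,255)); cv2.imwrite("pics/w1m.png",im)
E
```

```text
module t 2.85 tcp [ 0.44   -0.1513  0.1709] rpy [3.1415e+00 2.0000e-04 5.9200e-02] q6 1.102 turn_z 0.0007 shift [ 0.002   0.0013 -0.    ] n 0.002
[323.90628426 175.33305397]
[{'centre': [325.7, 168.9], 'conf': 0.82}]
```

View pics/w1m.png

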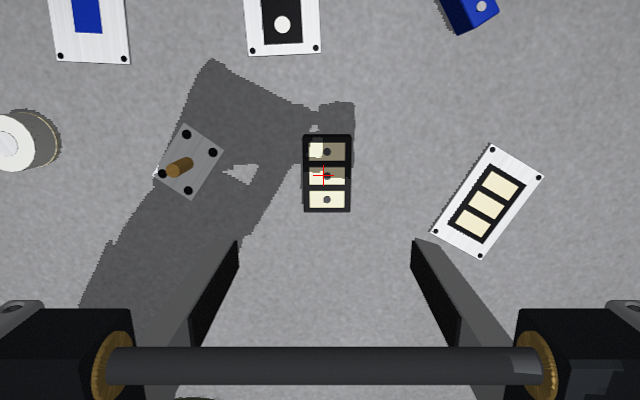

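Call:
move_arm(increments=[[0.002, 0.003, 0.045, 0], [0, 0, 0.045, 0], [0, 0, 0.04, 0], [0, 0, 0.025, 0], [0, 0, 0.011, 0], [0, 0, 0, 0]])

```text
time_s: 3.7
ee_pos: [0.4422, -0.1543, 0.005]
eef_rot: [-3.141, 0.0, 0.058]
force: [-0.3, 0.1, 1.1]
grip_width: 0.094
grip_force: 0.0
```

Call:
move_arm(increments=[[0, 0, 0, 0], [0, 0, 0, 0], [0, 0, 0, 0], [0, 0, 0, 0], [0, 0, 0, 0]], grip=0, force=25)

```text
time_s: 4.32
ee_pos: [0.4424, -0.1539, 0.005]
eef_rot: [3.142, -0.0, 0.059]
force: [-0.2, -0.6, -0.1]
grip_width: 0.0473
grip_force: 0.0
```

```bash
python3 -c "
from h import *
plan('module_pad'); print(telemetry.get_obs()['grip_width'])"
```

```text
module_pad t 4.33 tcp [ 0.4424 -0.1539  0.005 ] rpy [ 3.1416e+00 -1.0000e-04  5.8800e-02] q6 1.099 turn_z 0.5103 shift [0.0531 0.1734 0.    ] n 0.181
0.047257365917627865
```

Call:
move_arm(increments=[[0, 0, 0, 0], [0, 0, 0, 0]])

```text
time_s: 4.58
ee_pos: [0.4424, -0.1539, 0.0049]
eef_rot: [3.142, 0.0, 0.059]
force: [-0.2, -0.2, -0.1]
grip_width: 0.0274
grip_force: 0.0
```

```bash
python3 - <<'E'
from h import *
print(telemetry.get_obs()['grip_width'],telemetry.get_obs()['grip_force'])
cv2.imwrite("pics/w2.png",cams.camera("wrist"))
E
```

```text
0.02742170649377915 0.0
```

View pics/w2.png

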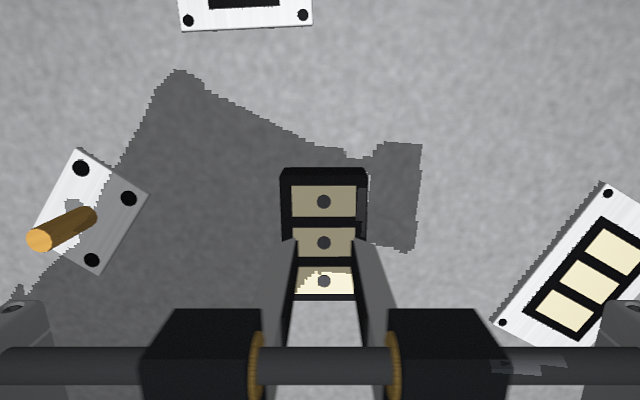

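The wrist view shows the module centred at (324,242) with the fingers at about 27 mm apart over it, and no grip force. That contradicts a 50 mm wide part, so I'll check from the scene camera.

```bash
python3 - <<'E'
from h import *
o=telemetry.get_obs(); print(o['grip_width'],o['grip_force'],o['ee_pos'])
im=cams.camera("scene"); cv2.imwrite("pics/s2.png",im)
m=cams.camera_model("scene")
p=o['ee_pos']; T=R.from_euler("xyz",o["eef_rot"]).as_matrix()
for off in ([0,0,0],[0,.0137,0],[0,-.0137,0]):
    print(project(np.array([p+T@off]),m)[0].round(1))
c=im[90:190,260:420]; cv2.imwrite("pics/s2c.png",cv2.resize(c,None,fx=5,fy=5,interpolation=cv2.INTER_CUBIC))
E
```

```text
0.023477082357805115 0.0 [ 0.4423389  -0.15387606  0.00491739]
[336.1 141.1]
[333.4 138.6]
[338.8 143.6]
```

View pics/s2c.png

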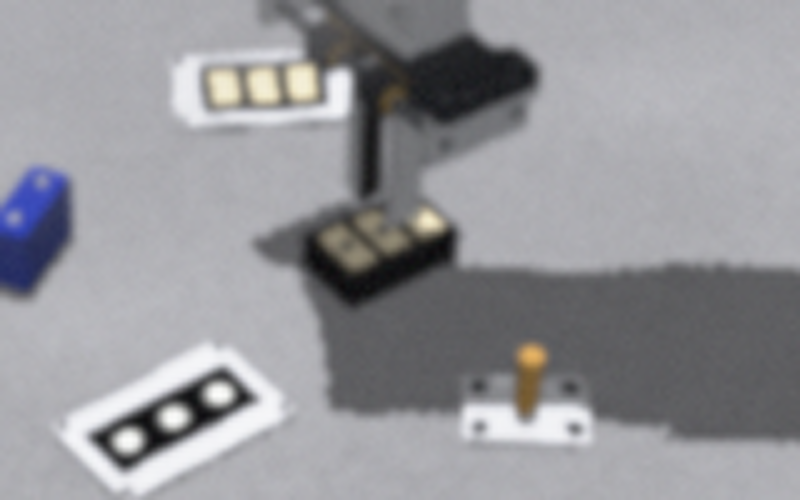

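The scene and wrist views agree: the real fingertips end about 20–35 mm above the reported TCP. In the wrist picture they show at row 240, but the TCP projects to row 229 or higher. The fingers therefore closed above the module. I'll find the true tip by gently touching the module's top at a known 24 mm.

Call:
move_arm(increments=[[0, 0, 0.001, 0], [0, 0, 0.001, 0], [0, 0, 0.001, 0], [0, 0, 0, 0]])

```text
time_s: 5.18
ee_pos: [0.4423, -0.1539, 0.0019]
eef_rot: [-3.142, 0.0, 0.059]
force: [-0.0, -0.1, -0.9]
grip_width: 0.0003
grip_force: 0.0
```

Call:
move_arm(increments=[[0, 0, 0.001, 0], [0, 0, 0.001, 0], [0, 0, 0, 0]])

```text
time_s: 5.55
ee_pos: [0.4423, -0.1538, -0.0001]
eef_rot: [-3.142, 0.0, 0.059]
force: [0.1, 0.6, -0.6]
grip_width: 0.0006
grip_force: 0.0
```

Call:
move_arm(increments=[[0, 0, 0.001, 0], [0, 0, 0.001, 0], [0, 0, 0, 0]])

```text
time_s: 5.92
ee_pos: [0.4423, -0.1538, -0.0021]
eef_rot: [-3.142, 0.0, 0.059]
force: [0.3, -0.2, 0.1]
grip_width: 0.0003
grip_force: 0.0
```

Call:
move_arm(increments=[[0, 0, 0.001, 0], [0, 0, 0.001, 0], [0, 0, 0, 0]])

```text
time_s: 6.3
ee_pos: [0.4423, -0.1539, -0.0042]
eef_rot: [-3.141, 0.0, 0.059]
force: [0.5, -0.6, -0.1]
grip_width: 0.0007
grip_force: 0.0
```

```bash
python3 - <<'E'
from h import *
cv2.imwrite("pics/w3.png",cams.camera("wrist"))
E
```

```text
(no output)
```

View pics/w3.png

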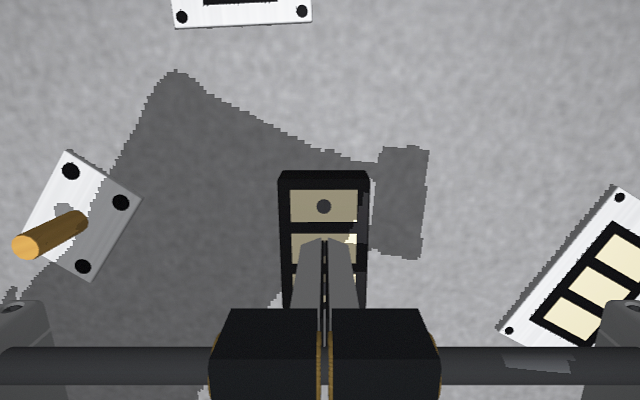

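Call:
move_arm(increments=[[0, 0, 0.001, 0], [0, 0, 0.001, 0], [0, 0, 0, 0]])

```text
time_s: 6.72
ee_pos: [0.4423, -0.1539, -0.0061]
eef_rot: [-3.142, 0.0, 0.059]
force: [-0.4, 0.3, 0.1]
grip_width: 0.0003
grip_force: 0.0
```

Call:
move_arm(increments=[[0, 0, 0.001, 0], [0, 0, 0.001, 0], [0, 0, 0, 0]])

```text
time_s: 7.1
ee_pos: [0.4423, -0.1539, -0.0081]
eef_rot: [-3.142, 0.0, 0.059]
force: [0.4, 0.1, 0.1]
grip_width: 0.0005
grip_force: 0.0
```

Call:
move_arm(increments=[[0, 0, 0.001, 0], [0, 0, 0.001, 0], [0, 0, 0, 0]])

```text
time_s: 7.48
ee_pos: [0.4423, -0.1539, -0.0101]
eef_rot: [-3.142, 0.0, 0.059]
force: [-1.0, -0.1, 0.4]
grip_width: 0.0007
grip_force: 0.0
```

Call:
move_arm(increments=[[0, 0, 0.001, 0], [0, 0, 0, 0]])

```text
time_s: 7.72
ee_pos: [0.4425, -0.1539, -0.0103]
eef_rot: [3.141, -0.0, 0.059]
force: [-4.4, 2.5, 13.8]
grip_width: 0.0005
grip_force: 6.8
```

Call:
move_arm(increments=[[0, 0, 0.001, 0], [0, 0, 0, 0]])

```text
time_s: 7.98
ee_pos: [0.4426, -0.1539, -0.0104]
eef_rot: [3.141, -0.0, 0.059]
force: [-12.3, 3.8, 28.1]
grip_width: 0.0004
grip_force: 14.6
```

Contact came at TCP z = −0.0103 over the 24 mm top, so the true tip sits 34 mm behind the reported TCP. From here I use tip z = TCP z + 0.034. Next I raise, open and regrasp.

Call:
move_arm(increments=[[0, 0, -0.02, 0], [0, 0, -0.02, 0], [0, 0, 0, 0], [0, 0, 0, 0], [0, 0, 0, 0], [0, 0, 0, 0], [0, 0, 0, 0], [0, 0, 0, 0]], grip=0.8)

```text
time_s: 8.98
ee_pos: [0.4424, -0.1539, 0.0279]
eef_rot: [-3.142, 0.0, 0.059]
force: [-0.4, -1.0, 0.7]
grip_width: 0.0744
grip_force: 0.0
```

Call:
move_arm(increments=[[0, 0, 0, 0], [0, 0, 0.025, 0], [0, 0, 0.02, 0], [0, 0, 0.012, 0], [0, 0, 0, 0]])

```text
time_s: 9.6
ee_pos: [0.4421, -0.1538, -0.0295]
eef_rot: [-3.141, 0.001, 0.059]
force: [-0.5, 0.1, 0.1]
grip_width: 0.0753
grip_force: 0.0
```

Call:
move_arm(increments=[[0, 0, 0, 0], [0, 0, 0, 0], [0, 0, 0, 0], [0, 0, 0, 0], [0, 0, 0, 0]], grip=0, force=25)

```text
time_s: 10.22
ee_pos: [0.4426, -0.154, -0.0286]
eef_rot: [3.141, -0.001, 0.059]
force: [-1.5, 0.1, 6.8]
grip_width: 0.0497
grip_force: 25.0
```

Call:
move_arm(increments=[[0, 0, -0.01, 0], [0, 0, -0.025, 0], [0, 0, -0.025, 0], [0, 0, -0.02, 0], [0, 0, 0, 0.17], [0, 0, 0, 0.17], [0, 0, 0, 0.17], [0, 0, 0, 0]])

```text
time_s: 11.22
ee_pos: [0.4423, -0.1539, 0.0513]
eef_rot: [3.142, -0.0, -0.45]
force: [1.1, -0.1, -1.8]
grip_width: 0.0501
grip_force: 25.0
```

```bash
python3 -c "
from h import *
plan('module_pad')"
```

```text
module_pad t 11.22 tcp [ 0.4423 -0.1539  0.0513] rpy [ 3.1416 -0.     -0.4502] q6 1.608 turn_z 0.0013 shift [0.0532 0.1733 0.    ] n 0.181
```

Call:
move_arm(increments=[[0.013, 0.043, 0, 0], [0.013, 0.043, 0, 0], [0.013, 0.043, 0, 0], [0.014, 0.044, 0, 0], [0, 0, 0, 0], [0, 0, 0.03, 0], [0, 0, 0.03, 0], [0, 0, 0.011, 0], [0, 0, 0.002, 0], [0, 0, 0, 0]])

```text
time_s: 12.48
ee_pos: [0.4151, -0.3329, -0.0211]
eef_rot: [3.141, -0.001, -0.45]
force: [-0.2, 0.0, -1.2]
grip_width: 0.0496
grip_force: 25.0
```

Call:
move_arm(increments=[[0, 0, 0.001, 0], [0, 0, 0.001, 0], [0, 0, 0, 0]])

```text
time_s: 12.85
ee_pos: [0.4149, -0.3329, -0.0236]
eef_rot: [3.141, -0.001, -0.451]
force: [-0.9, 0.8, 2.5]
grip_width: 0.0499
grip_force: 25.0
```

Call:
move_arm(increments=[[0, 0, 0.001, 0], [0, 0, 0, 0]])

```text
time_s: 13.1
ee_pos: [0.4149, -0.3329, -0.0236]
eef_rot: [3.141, -0.001, -0.451]
force: [-5.8, 5.3, 18.7]
grip_width: 0.0503
grip_force: 25.0
```

Call:
move_arm(increments=[[0, 0, 0, 0], [0, 0, 0, 0], [0, 0, 0, 0], [0, 0, 0, 0], [0, 0, -0.02, 0], [0, 0, -0.04, 0], [0, 0, -0.05, 0], [0, 0, -0.02, 0], [0, 0, 0, 0]], grip=0.85)

```text
time_s: 14.22
ee_pos: [0.4151, -0.3331, 0.1061]
eef_rot: [3.141, -0.003, -0.451]
force: [-0.9, -0.5, -0.2]
grip_width: 0.08
grip_force: 0.0
```

```bash
python3 -c "
from h import *
plan('blue')
im=cams.camera('top'); cv2.imwrite('pics/top1.png',im)"
```

```text
blue t 14.22 tcp [ 0.4151 -0.3331  0.1061] rpy [ 3.1408e+00 -2.6000e-03 -4.5120e-01] q6 1.277 turn_z -1.0287 shift [0.205  0.0536 0.0003] n 0.212
```

Call:
move_arm(increments=[[0, 0, 0, -0.172], [0, 0, 0, -0.172], [0, 0, 0, -0.172], [0, 0, 0, -0.171], [0, 0, 0, -0.171], [0, 0, 0, -0.171], [0.041, 0.0107, 0, 0], [0.041, 0.0107, 0, 0], [0.041, 0.0107, 0, 0], [0.041, 0.0107, 0, 0], [0.041, 0.0107, 0, 0], [0, 0, 0, 0]])

```text
time_s: 15.78
ee_pos: [0.6166, -0.2638, 0.102]
eef_rot: [-3.139, 0.001, 0.58]
force: [-0.2, -0.3, 0.4]
grip_width: 0.08
grip_force: 0.0
```

```bash
python3 - <<'E'
from h import *
plan('blue'); m=wrist_model(); im=cams.camera("wrist")
W=np.array([[*POS["blue"][:2],.044]]); uv=project(W,m)[0]
print("pred",uv,"fit",fit(im,m,"blue",uv,(.062,.026,0,.044),rad=110),nets.mark_of("wrist","blue_capacitor")[:1], project(np.array([[*POS["blue"][:2],0]]),m)[0])
t=cv2.imread("pics/top1.png")
cv2.imwrite("pics/c1.png",np.hstack([cv2.resize(t[240:320,440:530],(450,400)),cv2.resize(im[80:330,160:480],(350,273)) if 0 else cv2.resize(im,(350,400))]))
E
```

```text
blue t 15.78 tcp [ 0.6166 -0.2638  0.102 ] rpy [-3.1387e+00  1.5000e-03  5.8010e-01] q6 0.532 turn_z 0.0026 shift [-0.0016  0.0017 -0.    ] n 0.002
pred [325.58575799 203.80494631] fit [0.6154, -0.2664, -2.5092, 0.9452] [{'centre': [325.8, 189.7], 'conf': 0.92}] [325.53200039 189.36139712]
```

View pics/c1.png

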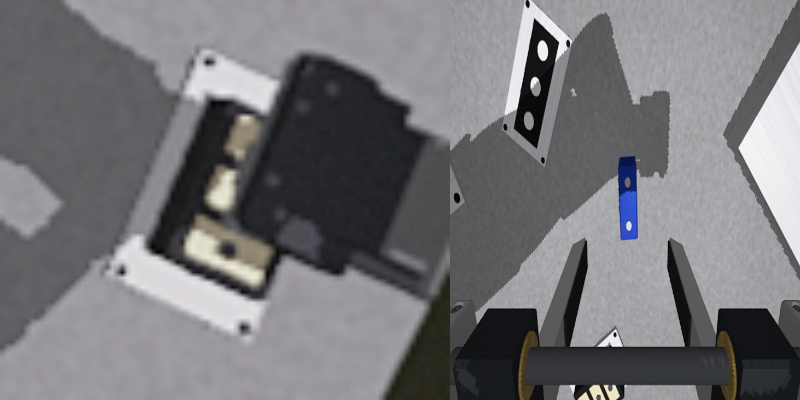

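Call:
move_arm(increments=[[-0.002, 0.002, 0.035, -0.035], [0, 0, 0.04, 0], [0, 0, 0.035, 0], [0, 0, 0.016, 0], [0, 0, 0, 0]])

```text
time_s: 16.5
ee_pos: [0.6142, -0.2685, -0.0216]
eef_rot: [-3.14, 0.001, 0.612]
force: [0.0, -0.3, 0.6]
grip_width: 0.08
grip_force: 0.0
```

Call:
move_arm(increments=[[0, 0, 0, 0], [0, 0, 0, 0], [0, 0, 0, 0], [0, 0, 0, 0], [0, 0, 0, 0], [0, 0, 0, 0], [0, 0, 0, 0]], grip=0)

```text
time_s: 17.38
ee_pos: [0.615, -0.2683, -0.021]
eef_rot: [-3.141, 0.0, 0.613]
force: [-0.4, 1.1, 0.3]
grip_width: 0.0259
grip_force: 25.0
```

Call:
move_arm(increments=[[0, 0, -0.01, 0], [0, 0, -0.03, 0], [0, 0, -0.03, 0], [0, 0, -0.03, 0], [0, 0, 0, 0.15], [0, 0, 0, 0.15], [0, 0, 0, 0.15], [0, 0, 0, 0.15], [0, 0, 0, 0]])

```text
time_s: 18.5
ee_pos: [0.615, -0.2683, 0.0795]
eef_rot: [3.141, -0.0, 0.014]
force: [-1.2, 0.1, -0.8]
grip_width: 0.0256
grip_force: 25.0
```

```bash
python3 -c "
from h import *
plan('blue_pad')"
```

```text
blue_pad t 18.5 tcp [ 0.615  -0.2683  0.0795] rpy [ 3.1414e+00 -3.0000e-04  1.3700e-02] q6 1.091 turn_z 0.0009 shift [-1.510e-02 -3.525e-01 -1.000e-04] n 0.353
```

Call:
move_arm(increments=[[-0.0019, -0.044, 0, 0], [-0.0019, -0.044, 0, 0], [-0.0019, -0.044, 0, 0], [-0.0019, -0.044, 0, 0], [-0.0019, -0.044, 0, 0], [-0.0019, -0.044, 0, 0], [-0.0019, -0.044, 0, 0], [-0.0019, -0.044, 0, 0], [0, 0, 0, 0], [0, 0, 0.035, 0], [0, 0, 0.035, 0], [0, 0, 0.018, 0], [0, 0, 0, 0]])

```text
time_s: 20.12
ee_pos: [0.5949, 0.0829, -0.0096]
eef_rot: [3.141, 0.002, 0.013]
force: [0.2, -0.2, -0.1]
grip_width: 0.0257
grip_force: 25.0
```

```bash
python3 -c "
from h import *
plan('blue_pad')"
```

```text
blue_pad t 20.12 tcp [ 0.5949  0.0829 -0.0096] rpy [3.1414e+00 1.6000e-03 1.3400e-02] q6 1.635 turn_z 0.0006 shift [ 0.0005 -0.001  -0.    ] n 0.001
```

Call:
move_arm(increments=[[0, -0.001, 0.003, 0], [0, 0, 0.002, 0], [0, 0, 0.0015, 0], [0, 0, 0, 0]])

```text
time_s: 20.62
ee_pos: [0.5953, 0.0845, -0.0154]
eef_rot: [3.142, -0.0, 0.013]
force: [-0.5, 0.1, -0.7]
grip_width: 0.0258
grip_force: 25.0
```

Call:
move_arm(increments=[[0, 0, 0.001, 0], [0, 0, 0, 0]])

```text
time_s: 20.88
ee_pos: [0.5954, 0.0845, -0.0161]
eef_rot: [-3.142, -0.0, 0.013]
force: [-1.3, -0.8, 3.7]
grip_width: 0.0259
grip_force: 25.0
```

Contact. Next I release, rise and turn toward the terminal block.

Call:
move_arm(increments=[[0, 0, 0, 0], [0, 0, 0, 0], [0, 0, 0, 0], [0, 0, 0, 0], [0, 0, 0, 0], [0, 0, -0.03, 0], [0, 0, -0.04, 0], [0, 0, -0.05, 0], [0, 0, 0, -0.18], [0, 0, 0, -0.18], [0, 0, 0, -0.18], [0, 0, 0, -0.175], [0, 0, 0, 0]], grip=0.8)

```text
time_s: 22.5
ee_pos: [0.5953, 0.0845, 0.1035]
eef_rot: [-3.142, -0.0, 0.727]
force: [-1.0, -0.4, 0.1]
grip_width: 0.075
grip_force: 0.0
```

```bash
python3 -c "
from h import *
plan('term')"
```

```text
term t 22.5 tcp [0.5953 0.0845 0.1035] rpy [-3.1416 -0.      0.7267] q6 0.924 turn_z -0.0009 shift [ 0.1202 -0.1297  0.    ] n 0.177
```

Call:
move_arm(increments=[[0.03, -0.0325, 0, 0], [0.03, -0.0325, 0, 0], [0.03, -0.0325, 0, 0], [0.03, -0.0325, 0, 0], [0, 0, 0, 0]])

```text
time_s: 23.12
ee_pos: [0.5978, 0.264, 0.1031]
eef_rot: [-3.141, 0.0, 0.727]
force: [-0.1, 0.0, -0.7]
grip_width: 0.075
grip_force: 0.0
```

```bash
python3 - <<'E'
from h import *
plan('term'); m=wrist_model(); im=cams.camera("wrist"); cv2.imwrite("pics/w4.png",im)
uv=project(np.array([[*POS["term"][:2],.03]]),m)[0]
print(uv,"fit",fit(im,m,"black",uv,(.096,.038,0,.036),rad=85))
im2=cams.camera("top"); mt=cams.camera_model("top"); cv2.imwrite("pics/top2.png",im2)
print(fit(im2,mt,"blue",(305,204),(.062,.026,.005,.044)))
E
```

```text
term t 23.12 tcp [0.5978 0.264  0.1031] rpy [-3.1413  0.      0.7266] q6 1.204 turn_z -0.0010 shift [-0.0011  0.0026 -0.    ] n 0.003
[326.74704724 197.89501245] fit [0.5992, 0.2605, 0.7123, 0.9852]
[0.5968, 0.0843, 0.0201, 0.9575]
```

View pics/w4.png

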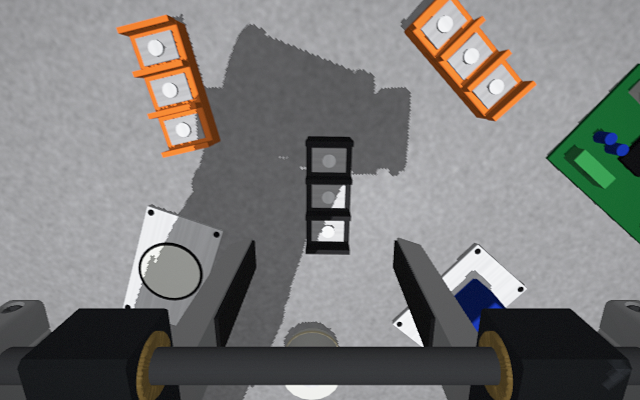

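Black terminal block is at (329,195) between the fingers, and the fit agrees to about 1 mm. Both orange look-alikes are clear, at (165,90) and (470,60).

Call:
move_arm(increments=[[-0.001, 0.003, 0.04, 0], [0, 0, 0.045, 0], [0, 0, 0.03, 0], [0, 0, 0.014, 0], [0, 0, 0.004, 0], [0, 0, 0, 0]])

```text
time_s: 23.98
ee_pos: [0.6003, 0.2584, -0.0284]
eef_rot: [3.141, -0.001, 0.727]
force: [0.2, -0.5, 1.0]
grip_width: 0.0752
grip_force: 0.0
```

Call:
move_arm(increments=[[0, 0, 0, 0], [0, 0, 0, 0], [0, 0, 0, 0], [0, 0, 0, 0], [0, 0, 0, 0], [0, 0, 0, 0]], grip=0)

```text
time_s: 24.72
ee_pos: [0.5996, 0.2585, -0.0294]
eef_rot: [-3.141, -0.0, 0.728]
force: [-1.5, 0.9, 1.5]
grip_width: 0.0376
grip_force: 25.0
```

Call:
move_arm(increments=[[0, 0, -0.01, 0], [0, 0, -0.03, 0], [0, 0, -0.035, 0], [0, 0, -0.035, 0], [0, 0, 0, 0.16], [0, 0, 0, 0.16], [0, 0, 0, 0.16], [0, 0, 0, 0.158], [0, 0, 0, 0]])

```text
time_s: 25.85
ee_pos: [0.5997, 0.2584, 0.0808]
eef_rot: [3.142, -0.0, 0.091]
force: [0.2, -0.1, -2.3]
grip_width: 0.0376
grip_force: 25.0
```

```bash
python3 -c "
from h import *
plan('term_pad')"
```

```text
term_pad t 25.85 tcp [0.5997 0.2584 0.0808] rpy [ 3.1416e+00 -2.0000e-04  9.0700e-02] q6 1.831 turn_z 0.0015 shift [-0.0184  0.3575  0.    ] n 0.358
```

Call:
move_arm(increments=[[-0.0023, 0.0447, 0, 0], [-0.0023, 0.0447, 0, 0], [-0.0023, 0.0447, 0, 0], [-0.0023, 0.0447, 0, 0], [-0.0023, 0.0447, 0, 0], [-0.0023, 0.0447, 0, 0], [-0.0023, 0.0447, 0, 0], [-0.0023, 0.0447, 0, 0], [0, 0, 0, 0], [0, 0, 0.035, 0], [0, 0, 0.04, 0], [0, 0, 0.022, 0], [0, 0, 0, 0], [0, 0, 0, 0]])

```text
time_s: 27.6
ee_pos: [0.6141, -0.0991, -0.0152]
eef_rot: [3.141, -0.002, 0.091]
force: [-0.2, 0.1, -1.7]
grip_width: 0.0378
grip_force: 25.0
```

```bash
python3 -c "
from h import *
plan('term_pad')"
```

```text
term_pad t 27.6 tcp [ 0.6141 -0.0991 -0.0152] rpy [ 3.1411e+00 -1.6000e-03  9.1500e-02] q6 1.26 turn_z 0.0023 shift [-0.0009  0.0003 -0.    ] n 0.001
```

Call:
move_arm(increments=[[-0.001, 0, 0.004, 0], [0, 0, 0.002, 0], [0, 0, 0.002, 0], [0, 0, 0, 0]])

```text
time_s: 28.1
ee_pos: [0.6125, -0.0995, -0.0244]
eef_rot: [3.142, -0.0, 0.09]
force: [-0.6, 0.3, -1.3]
grip_width: 0.038
grip_force: 25.0
```

Call:
move_arm(increments=[[0, 0, 0.001, 0], [0, 0, 0, 0]])

```text
time_s: 28.35
ee_pos: [0.6126, -0.0995, -0.0245]
eef_rot: [3.141, -0.0, 0.09]
force: [-6.4, 1.1, 9.9]
grip_width: 0.0375
grip_force: 25.0
```

Contact. Release, rise, and head for the round capacitor.

Call:
move_arm(increments=[[0, 0, 0, 0], [0, 0, 0, 0], [0, 0, 0, 0], [0, 0, 0, 0], [0, 0, 0, 0], [0, 0, -0.03, 0], [0, 0, -0.04, 0], [0, 0, -0.05, 0], [0, 0, 0, 0]], grip=0.93)

```text
time_s: 29.48
ee_pos: [0.6143, -0.0999, 0.0986]
eef_rot: [3.139, -0.007, 0.09]
force: [0.3, 0.7, -0.4]
grip_width: 0.0876
grip_force: 0.0
```

```bash
python3 -c "
from h import *
plan('cap',free=True)"
```

```text
cap t 29.48 tcp [ 0.6143 -0.0999  0.0986] rpy [ 3.1395 -0.0066  0.0898] q6 1.261 turn_z 0.0000 shift [-0.1335 -0.2705 -0.0015] n 0.302
```

Call:
move_arm(increments=[[-0.019, -0.0386, 0, 0], [-0.019, -0.0386, 0, 0], [-0.019, -0.0386, 0, 0], [-0.019, -0.0386, 0, 0], [-0.019, -0.0386, 0, 0], [-0.019, -0.0386, 0, 0], [-0.019, -0.0386, 0, 0], [0, 0, 0, 0], [0, 0, 0, 0]])

```text
time_s: 30.6
ee_pos: [0.4558, 0.1574, 0.094]
eef_rot: [3.141, 0.001, 0.09]
force: [-0.1, 0.3, 0.0]
grip_width: 0.0873
grip_force: 0.0
```

```bash
python3 - <<'E'
from h import *
plan('cap',free=True); m=wrist_model(); im=cams.camera("wrist"); cv2.imwrite("pics/w5.png",im)
uv=project(np.array([[*POS["cap"][:2],.038]]),m)[0]
print(uv,nets.mark_of("wrist","round_capacitor")[:2],project(np.array([[*POS["cap"][:2],0]]),m)[0])
print(fit(im,m,"white",uv,(.056,None,.036,.002),rad=80))
im2=cams.camera("top"); mt=cams.camera_model("top"); cv2.imwrite("pics/top3.png",im2)
print("term",fit(im2,mt,"black",(382,195),(.096,.038,.005,.036)))
print("mod",fit(im2,mt,"black",(485,279),(.08,.05,.005,.024)))
E
```

```text
cap t 30.6 tcp [0.4558 0.1574 0.094 ] rpy [3.1414e+00 5.0000e-04 9.0000e-02] q6 1.737 turn_z 0.0000 shift [ 0.0014 -0.0001 -0.    ] n 0.001
[322.14247822 201.62218101] [{'centre': [324.0, 190.9], 'conf': 0.56}] [322.35893051 189.11114995]
[0.4571, 0.1576, 0.0, 0.0]
term [0.6138, -0.0975, 0.0724, 0.9235]
mod [0.4137, -0.3314, -0.4441, 0.8635]
```

View pics/w5.png

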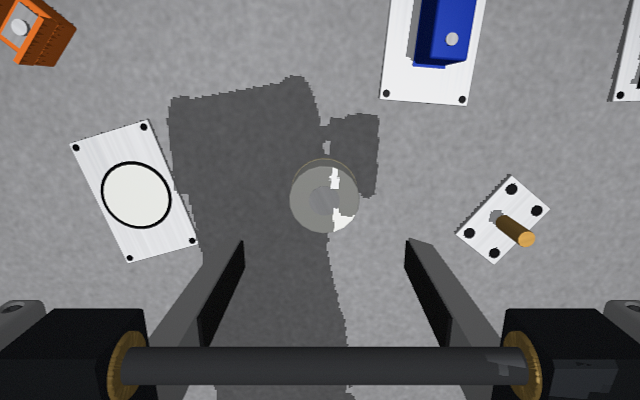

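The capacitor's top centre is at (325,199) and was predicted at (322,202), so it is about 2 mm forward and right. I include that in the descent.

Call:
move_arm(increments=[[0.003, 0.002, 0.04, 0], [0, 0, 0.04, 0], [0, 0, 0.028, 0], [0, 0, 0.012, 0], [0, 0, 0, 0]])

```text
time_s: 31.38
ee_pos: [0.4589, 0.1557, -0.0257]
eef_rot: [3.141, 0.001, 0.089]
force: [-0.4, 0.0, -0.5]
grip_width: 0.0872
grip_force: 0.0
```

Call:
move_arm(increments=[[0, 0, 0, 0], [0, 0, 0, 0], [0, 0, 0, 0], [0, 0, 0, 0], [0, 0, 0, 0], [0, 0, 0, 0]], grip=0)

```text
time_s: 32.12
ee_pos: [0.4591, 0.1561, -0.0252]
eef_rot: [-3.141, -0.001, 0.09]
force: [-2.4, 0.7, 6.1]
grip_width: 0.0556
grip_force: 25.0
```

Call:
move_arm(increments=[[0, 0, -0.01, 0], [0, 0, -0.03, 0], [0, 0, -0.04, 0], [0, 0, 0, 0], [0, 0, 0, 0]])

```text
time_s: 32.75
ee_pos: [0.4584, 0.1559, 0.0539]
eef_rot: [3.141, 0.001, 0.09]
force: [0.0, 0.3, -1.6]
grip_width: 0.0555
grip_force: 25.0
```

```bash
python3 -c "
from h import *
plan('round_pad',free=True)"
```

```text
round_pad t 32.75 tcp [0.4584 0.1559 0.0539] rpy [3.1415e+00 8.0000e-04 8.9800e-02] q6 1.733 turn_z 0.0000 shift [-0.0064 -0.167  -0.    ] n 0.167
```

Call:
move_arm(increments=[[-0.0016, -0.042, 0, 0], [-0.0016, -0.042, 0, 0], [-0.0016, -0.042, 0, 0], [-0.0016, -0.041, 0, 0], [0, 0, 0, 0], [0, 0, 0.03, 0], [0, 0, 0.025, 0], [0, 0, 0.011, 0], [0, 0, 0, 0]])

```text
time_s: 33.88
ee_pos: [0.4372, 0.3211, -0.0122]
eef_rot: [3.141, 0.002, 0.089]
force: [0.2, -0.7, -0.1]
grip_width: 0.0553
grip_force: 25.0
```

Call:
move_arm(increments=[[0, 0, 0.003, 0], [0, 0, 0.002, 0], [0, 0, 0.001, 0], [0, 0, 0, 0]])

```text
time_s: 34.38
ee_pos: [0.4375, 0.3218, -0.0174]
eef_rot: [-3.142, -0.0, 0.09]
force: [1.1, 0.3, -1.2]
grip_width: 0.0555
grip_force: 25.0
```

Call:
move_arm(increments=[[0, 0, 0.001, 0], [0, 0, 0.001, 0], [0, 0, 0, 0]])

```text
time_s: 34.75
ee_pos: [0.4374, 0.3218, -0.0196]
eef_rot: [3.142, 0.0, 0.09]
force: [-0.5, -0.7, -0.7]
grip_width: 0.0556
grip_force: 25.0
```

Call:
move_arm(increments=[[0, 0, 0.001, 0], [0, 0, 0, 0]])

```text
time_s: 35.0
ee_pos: [0.4376, 0.3218, -0.0201]
eef_rot: [-3.141, -0.0, 0.09]
force: [-1.7, -1.3, 4.7]
grip_width: 0.0556
grip_force: 25.0
```

Call:
move_arm(increments=[[0, 0, 0, 0], [0, 0, 0, 0], [0, 0, 0, 0], [0, 0, 0, 0], [0, 0, -0.03, 0], [0, 0, -0.045, 0], [0, 0, -0.045, 0], [0, 0, 0, 0]], grip=0.85)

```text
time_s: 36.0
ee_pos: [0.4389, 0.3227, 0.1027]
eef_rot: [-3.139, -0.005, 0.09]
force: [0.8, 0.6, -0.9]
grip_width: 0.0796
grip_force: 0.0
```

```bash
python3 - <<'E'
from h import *
m=wrist_model(); im=cams.camera("wrist"); cv2.imwrite("pics/w6.png",im)
print(project(np.array([[*POS["round_pad"][:2],.043],[*POS["round_pad"][:2],.005]]),m).round(1))
print(nets.mark_of("wrist","round_capacitor")[:2])
plan('bus',free=True)
for n in('blue_pad','term_pad','module_pad'): pass
E
```

```text
[[323.5 204.7]
 [323.7 192.3]]
[{'centre': [324.4, 194.7], 'conf': 0.58}]
bus t 36.1 tcp [0.4374 0.3217 0.0991] rpy [3.1416 0.     0.0898] q6 2.048 turn_z 0.0000 shift [-0.0243  0.3252  0.    ] n 0.326
```

View pics/w6.png

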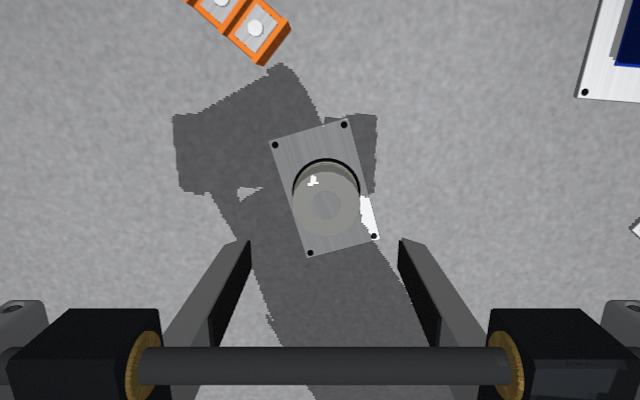

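All pad dots are visible, and the capacitor is centred on its print to within about 3 mm. Next is the bus plate.

Call:
move_arm(increments=[[-0.003, 0.0406, 0, 0], [-0.003, 0.0406, 0, 0], [-0.003, 0.0406, 0, 0], [-0.003, 0.0406, 0, 0], [-0.003, 0.0406, 0, 0], [-0.003, 0.0406, 0, 0], [-0.003, 0.0406, 0, 0], [-0.003, 0.0406, 0, 0], [0, 0, 0, 0], [0, 0, 0, 0]], grip=0.6)

```text
time_s: 37.35
ee_pos: [0.4423, -0.0035, 0.0986]
eef_rot: [-3.141, 0.002, 0.09]
force: [-0.9, 0.7, -0.0]
grip_width: 0.0561
grip_force: 0.0
```

```bash
python3 - <<'E'
from h import *
plan('bus',free=True)
m=wrist_model(); im=cams.camera("wrist"); cv2.imwrite("pics/w7.png",im)
print(project(np.array([[*POS["bus"][:2],z] for z in (0.005,.045)]),m).round(1))
im2=cams.camera("top"); mt=cams.camera_model("top"); cv2.imwrite("pics/top4.png",im2)
print("term",fit(im2,mt,"black",(382,195),(.096,.038,.005,.036)))
print("mod",fit(im2,mt,"black",(485,279),(.08,.05,.005,.024)))
print("blue",fit(im2,mt,"blue",(305,204),(.062,.026,.005,.044)))
vis=np.zeros((560,800,3),np.uint8); vis[:400,:480]=im[:,80:560]
for i,(x,y) in enumerate([(160,200),(440,230)]): pass
a=cv2.resize(im2[140:320,160:530],None,fx=.001+800/370*.86,fy=.001+800/370*.86)
cv2.imwrite("pics/c7.png",np.vstack([cv2.resize(im,(a.shape[1],int(a.shape[1]*.3125*1.1))) if 0 else cv2.resize(im[80:280],(a.shape[1],int(a.shape[1]*200/640))),a]))
E
```

```text
bus t 37.35 tcp [ 0.4423 -0.0035  0.0986] rpy [-3.1412e+00  1.6000e-03  8.9500e-02] q6 1.39 turn_z 0.0000 shift [-0.0001  0.0009 -0.    ] n 0.001
[[323.6 190.7]
 [323.5 204.2]]
term [0.6138, -0.0975, 0.0724, 0.9235]
mod [0.4137, -0.3314, -0.4442, 0.8632]
blue [0.5967, 0.0844, 0.0346, 0.9555]
```

View pics/c7.png

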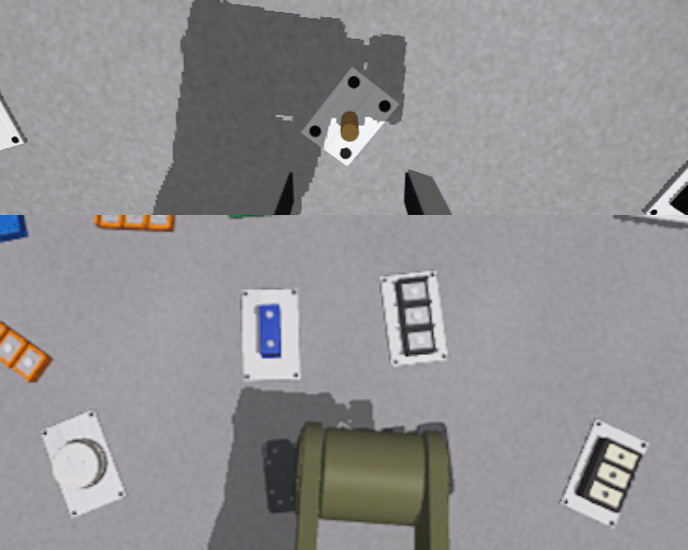

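All four parts sit on their plates. The post top is at about (325,202), predicted (323.5,204), so the plate pose is good to about 2 mm.

Call:
move_arm(increments=[[0.0015, 0.002, 0.04, 0], [0, 0, 0.04, 0], [0, 0, 0.028, 0], [0, 0, 0.012, 0], [0, 0, 0, 0]])

```text
time_s: 38.08
ee_pos: [0.4443, -0.0053, -0.0207]
eef_rot: [-3.141, 0.001, 0.091]
force: [-0.2, -0.2, -0.4]
grip_width: 0.0565
grip_force: 0.0
```

Call:
move_arm(increments=[[0, 0, 0, 0], [0, 0, 0, 0], [0, 0, 0, 0], [0, 0, 0, 0], [0, 0, 0, 0], [0, 0, 0, 0], [0, 0, 0, 0]], grip=0)

```text
time_s: 38.95
ee_pos: [0.4445, -0.0057, -0.0204]
eef_rot: [3.142, -0.0, 0.09]
force: [-0.3, 0.2, 3.9]
grip_width: 0.0135
grip_force: 25.0
```

Call:
move_arm(increments=[[0, 0, -0.01, 0], [0, 0, -0.03, 0], [0, 0, -0.04, 0], [0, 0, -0.04, 0], [0, 0, 0, 0], [0, 0, 0, 0]])

```text
time_s: 39.7
ee_pos: [0.4439, -0.0057, 0.0989]
eef_rot: [-3.141, 0.001, 0.09]
force: [1.1, 0.5, -1.8]
grip_width: 0.0136
grip_force: 25.0
```

```bash
python3 -c "
from h import *
POS['c']=(.4378,.3218,0)
plan('c',free=True)"
```

```text
c t 39.7 tcp [ 0.4439 -0.0057  0.0989] rpy [-3.1415e+00  8.0000e-04  8.9800e-02] q6 1.386 turn_z 0.0000 shift [ 0.0233 -0.3267  0.    ] n 0.328
```

Call:
move_arm(increments=[[0.0029, -0.0408, 0, 0], [0.0029, -0.0408, 0, 0], [0.0029, -0.0408, 0, 0], [0.0029, -0.0408, 0, 0], [0.0029, -0.0408, 0, 0], [0.0029, -0.0408, 0, 0], [0.0029, -0.0408, 0, 0], [0.003, -0.0411, 0, 0], [0, 0, 0, 0], [0, 0, 0.03, 0], [0, 0, 0.03, 0], [0, 0, 0.008, 0], [0, 0, 0, 0], [0, 0, 0, 0]])

```text
time_s: 41.45
ee_pos: [0.4389, 0.3219, 0.0325]
eef_rot: [-3.141, -0.001, 0.09]
force: [0.3, -0.7, -1.1]
grip_width: 0.0135
grip_force: 25.0
```

```bash
python3 - <<'E'
from h import *
POS['c']=(.4378,.3218,0)
plan('c',free=True); cv2.imwrite("pics/w8.png",cams.camera("wrist"))
E
```

```text
c t 41.45 tcp [0.4389 0.3219 0.0325] rpy [-3.141e+00 -1.300e-03  8.960e-02] q6 2.047 turn_z 0.0000 shift [-0.0011 -0.     -0.    ] n 0.001
```

View pics/w8.png

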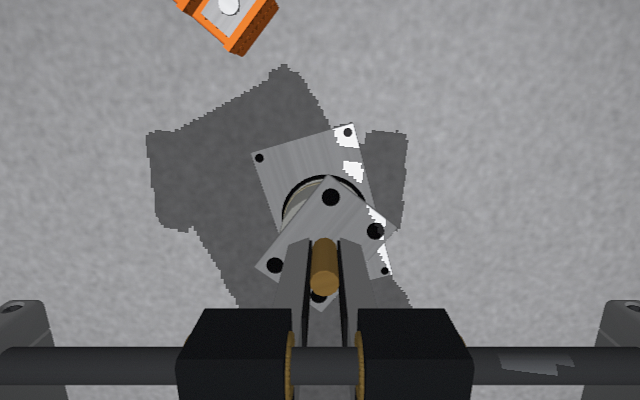

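The plate is held level over the round capacitor, with the post at (323,270). Lowering now.

Call:
move_arm(increments=[[-0.001, 0, 0.004, 0], [0, 0, 0.002, 0], [0, 0, 0.001, 0], [0, 0, 0.001, 0], [0, 0, 0, 0]])

```text
time_s: 42.12
ee_pos: [0.4373, 0.3216, 0.0234]
eef_rot: [3.142, 0.0, 0.09]
force: [-0.4, -0.4, -1.0]
grip_width: 0.0133
grip_force: 25.0
```

Call:
move_arm(increments=[[0, 0, 0.001, 0], [0, 0, 0, 0]])

```text
time_s: 42.38
ee_pos: [0.4375, 0.3217, 0.0226]
eef_rot: [-3.141, -0.0, 0.09]
force: [0.1, 0.4, 0.3]
grip_width: 0.0133
grip_force: 25.0
```

Call:
move_arm(increments=[[0, 0, 0.0007, 0], [0, 0, 0, 0]])

```text
time_s: 42.62
ee_pos: [0.4375, 0.3218, 0.0226]
eef_rot: [-3.141, -0.001, 0.09]
force: [-2.2, -2.2, 10.0]
grip_width: 0.0134
grip_force: 25.0
```

Seated. Release and retreat upward, then back out of the top camera's view.

Call:
move_arm(increments=[[0, 0, 0, 0], [0, 0, 0, 0], [0, 0, 0, 0], [0, 0, 0, 0], [0, 0, 0, 0], [0, 0, -0.02, 0], [0, 0, -0.04, 0], [0, 0, -0.04, 0], [0, 0.04, 0, 0], [0, 0.05, 0, 0], [0, 0.05, 0, 0], [0, 0.05, 0, 0], [0, 0, 0, 0], [0, 0, 0, 0], [0, 0, 0, 0]], grip=0.6)

```text
time_s: 44.5
ee_pos: [0.4543, 0.1334, 0.1217]
eef_rot: [-3.141, 0.0, 0.091]
force: [-0.0, -0.1, 0.9]
grip_width: 0.0568
grip_force: 0.0
```

```bash
python3 - <<'E'
from h import *
im=cams.camera("top"); s=cams.camera("scene"); m=cams.camera_model("top"); ms=cams.camera_model("scene")
print("bus",fit(im,m,"white",(203,273),(.07,.05,.043,.005)))
print("mod",fit(im,m,"black",(485,279),(.08,.05,.005,.024)))
P=np.array([[.4375,.3218,.048],[.4375,.3218,.088]]); print(project(P,m),project(P,ms))
a=cv2.resize(im[140:320,130:540],(780,342)); b=cv2.resize(s[200:290,390:500],(312,255)); c=cv2.resize(s[90:240,240:460],(374,255))
cv2.imwrite("pics/fin.png",np.vstack([a,np.hstack([b,c,np.zeros((255,94,3),np.uint8)])]))
E
```

```text
bus [0.4267, 0.3132, 0.0745, 0.4323]
mod [0.4137, -0.3314, -0.4442, 0.8632]
[[199.16665394 274.04349565]
 [194.45257878 275.01264121]] [[450.76950588 241.38731526]
 [454.63541342 230.68946883]]
```

View pics/fin.png

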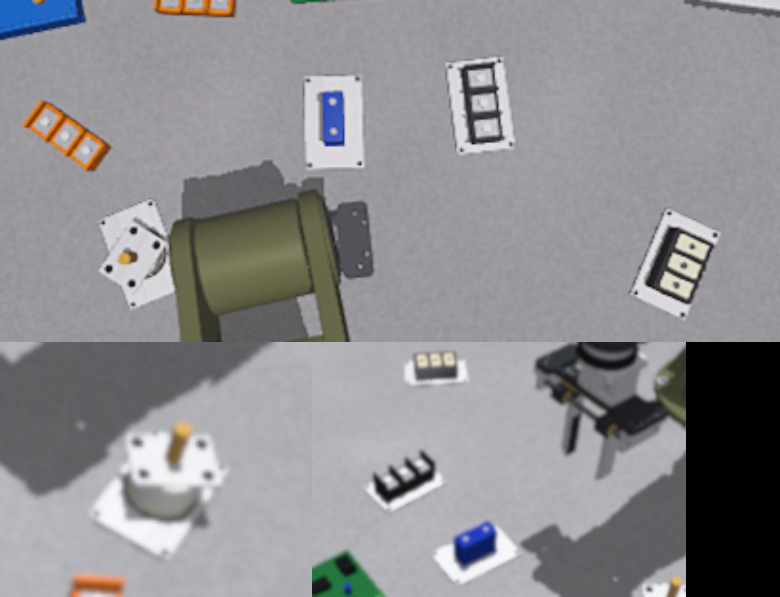

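The final view shows the bus plate's four dots centred at about (199.8,275), with the capacitor axis predicted at (199,274). All parts are flat on their plates and the arm is clear.

```bash
python3 -c "
from station import hand_in
print(hand_in())"
```

```text
the job is handed in; nothing more can be done
None
```

I set the four parts on their own plates, laid the bus plate level on the round capacitor with its post up, and handed the job in at about 45 s; the camera checks before hand-in showed each centred within roughly 3 mm, but no verdict came back.

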